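# Scan the rack label, then hold the amber resin cell in the light beam

### The arm

A 7-joint arm with a two-finger parallel gripper is mounted at the origin on the work surface. World frame = base frame: x ahead of the robot, y to its left, z up, the work surface at z = 0. Lengths are in m, angles in rad, forces in N, time in s.
With the tool pointing down it reaches from about 0.4 to 0.85 m from the base axis. Payload 4.4 kg.
Tool frame: the origin (TCP) lies at the very end of the fingers, on their centre line; the grasp point (between the pads) lies 19 mm behind it; z points along the fingers, y is the line along which they close (so a half turn about z gives the same grasp; the last joint's range is limited). The gripper opens to 94 mm and grips with 3 to 60 N. Pads are 16 mm wide; open, the fingers measure 119 mm over their backs; the gripper's body (75 mm by 177 mm) begins 78 mm behind the grasp point.
Start: joints at [1.195, 0.628, 0.038, 1.517, -0.027, 0.996, -0.02], TCP at [0.198, -0.619, 0.171] pointing down, gripper open.
Joint ranges: [-3.06, 3.06], [-0.37, 2.12], [-1.25, 1.32], [0.18, 2.47], [-1.1, 4.24], [0.23, 1.98], [-2.94, 2.94]. Speed limits (rad/s): [2.57, 2.57, 3.14, 3.14, 3.14, 3.14, 3.14].

### API

Orientations are given as a unit quaternion [w, x, y, z].
In Python, from plant import read_state, camera, camera_info, close_job gives the robot as it stands.
- The arm moves only by the tool arm_command, never from a script. Its argument "targets" is a list of rows, each a list of 7 numbers: the turn, a rotation vector about the world's x, y, z in units of 8 degrees (1.0 is 8 degrees), then the shift along the world's x, y, z in units of 25 mm (1.0 is 25 mm), then the closure, from 0 (fully open) to 1 (shut). A call has exactly 8 rows; each row shifts and turns the commanded pose from where the row before left it; what a row does not reach is not made up. A row lasts 1/8 s, in which the tool goes at most 62.5 mm and 10.7 degrees, less where a joint would pass 70% of its speed; a pose out of reach is approached as far as the arm can. A call is refused whole if a number of a shift passes 1 or a number of a turn 1, either way. A call with a gripper value outside its range is refused whole. The fingers move at their own pace and stop on an object; "squeeze" is the grip in N (left out, the last holds). Time passes only in rows, so rows that do not move let the fingers close, or fill a call up. It gives the time, the measured TCP pose, the force, the opening and the grip force at its end, in the units of the state.
- read_state(): the state, without advancing time (a new reading comes with each control period).
- camera(name): name is "side" or "top"; returns the picture (420x560x3 uint8, blue, green, red); there is no depth.
- camera_info(name): a dict with "fx", "fy", "cx", "cy" (pixels), "R" (3x3) and "t" (3): a world point X has camera coordinates R X + t. Camera axes: x right, y down, z forward; pixel columns grow to the right and rows downward; lengths in m; the calibration is good to about 2 mm. A picture is of the moment at which its call begins. camera_info takes no time and is no camera call.
- close_job(): hands the job in; it is judged then, once.
The state is a dict: "clock": time; "joint_pos": joint angles; "joint_vel": joint speeds; "joint_torque": joint torques, N m; "tcp_pos": TCP position; "tcp_rot": TCP orientation; "force": force on the tool from outside, world axes, zero at the start; "torque": the same for the moment, N m; "grip_width": finger opening in m; "grasp_force": force on a finger pad.
Only numpy, scipy, OpenCV 4.12 (cv2) and the standard library are available. Lean on these libraries where they do the work, as an engineer would, in place of code of your own. Each camera call takes 0.05 s, during which the arm holds its last target. There are 200 camera calls.

### The job

Pick up the yellow hand scanner and hold it level and steady for a second with its red window about 10 cm above the middle of the striped label on the sample rack, then lay it back flat on its rubber mat without dropping it. Then take the amber resin cell out of the rack with the fingers on its two white frosted faces only, never on its clear faces, and finish while still holding it upright and still in the beam between lamp and sensor, touching neither: the beam must go in at one clear face and out at the other, square on, through the middle of the cell. Leave the other cells and everything else on the table where they are.

Things in the scene. Friction and masses are not known exactly. Their poses are not given: they have to be found in the camera images.
- scanner_mat: black rubber mat, 240 x 100 x 4 mm, fixed flat on the table, long side along its x; origin at the centre of its underside
- scanner: hand scanner lying on the mat, 0.16 kg: straight yellow handle 28 mm wide (y) and 30 mm high (z), from x = -75 to 50 mm, then a white head 44 mm wide and 34 mm high from x = 50 to 96 mm. Origin on its underside below the handle, x towards the head, z up; the underside is flat. It looks straight down (-z) out of the red window under the head
- scanner_grip (a point): point inside the scanner's handle to grip at, near its centre of mass: 5 mm in front of the origin and 24 mm above the underside; close the fingers along the scanner's y (28 mm)
- scanner_eye (a point): centre of the red window in the underside of the scanner's head, 72 mm in front of the origin, at underside height; axes as the scanner
- rack: low grey sample rack, fixed on the table: plate 50 (x) x 240 (y) mm, y from -150 to 90 mm, with three 24 mm square wells in a row along its y at -60, 0 and 60 mm. Well floors are 6 mm and well rims 14 mm above the table. Origin at the table, under the middle well; z up
- label (a point): centre of the white label with black stripes (46 x 66 mm), lying flat face up at the -y end of the rack, 7 mm above the table; axes as the rack
- amber_cell: the amber cell to be checked: upright solid resin block, 20 x 20 x 60 mm, 0.05 kg, standing loose in one of the wells. Origin at the centre of its underside, z up. The two opaque white frosted faces are +x and -x (20 mm apart: close the fingers along its x); the two clear amber faces are +y and -y and must not be touched by the fingers. In the rack its x is the rack's x
- amber_cell_mid (a point): middle of the amber cell, 30 mm above its underside; axes as the cell
- green_cell: cell like amber_cell but tinted green (same size and frame, standing in the rack); leave it alone
- blue_cell: cell like amber_cell but tinted blue (same size and frame, standing in the rack); leave it alone
- light_bench: light bench fixed on the table: aluminium base plate 90 (x) x 270 (y) x 12 mm, a white lamp housing at its -y end and a dark sensor housing at its +y end, each 70 x 65 mm and up to 130 mm above the table, 130 mm apart, open above. Lens tubes of 28 mm diameter stick out 12 mm from each, leaving 106 mm between. Origin at the table, midway; the light beam runs along its y
- beam (a point): middle of the light beam (seen as a thin pale yellow rod of light, not solid), 100 mm above the table, midway between the lenses; axes as the bench, the beam along y
- jug: white plastic jug with red cap, 84 mm across, 170 mm high, origin under its centre; bystander
- tin: red tin, 76 mm across, 70 mm high, origin under its centre; bystander
- bowl: white plastic bowl, 120 mm across, 50 mm high, origin under its centre; bystander
- bust: small plaster head on a round foot, 68 mm across, 132 mm high, origin under its centre; bystander
- spatula: spatula with wooden handle, about 250 mm long, lying flat on the table; bystander
Things that resemble listed ones, but are neither listed nor needed, are in the scene too. Of the things like the scanner, leave any that is pink; of the rest the larger one is meant. What is shaped like the amber_cell but pink is not meant.

How it is judged:
On the way, in this order (a step that is already met when the one before it is completed fails the run):
1. the held scanner looks down at the label, steady and level, for 0.8 s (x of label in the frame of scanner_eye between -0.016 and 0.016 m and y of label in the frame of scanner_eye between -0.016 and 0.016 m and z of label in the frame of scanner_eye between -0.15 and -0.06 m and angle between scanner's own z axis and vertical below 0.2 rad and linear speed of scanner below 0.04 m/s and contact force between the fingers and scanner above 0.5 N), for 0.8 s.
2. the scanner lies flat on its mat again, let go (horizontal distance between scanner and scanner_mat below 0.06 m and height (world z) of scanner below 0.012 m and angle between scanner's own z axis and vertical below 0.1 rad and contact force between the fingers and scanner below 0.1 N and linear speed of scanner below 0.03 m/s), for 0.2 s.
3. the amber cell is held by its frosted faces in the beam (x of amber_cell_mid in the frame of beam between -0.006 and 0.006 m and z of amber_cell_mid in the frame of beam between -0.01 and 0.01 m and y of amber_cell_mid in the frame of beam between -0.035 and 0.035 m and angle between the y axis of amber_cell and the y axis of light_bench, either way round below 0.2 rad and angle between amber_cell's own z axis and vertical below 0.17 rad and contact force between the fingers and amber_cell_c0 above 0.3 N and contact force between the fingers and amber_cell_c1 above 0.3 N and contact force between amber_cell and light_bench below 0.1 N and linear speed of amber_cell below 0.03 m/s), for 0.3 s.
At the end, for the whole second after the job is handed in: still gripping the amber cell by its frosted faces: middle within 6 mm sideways, 10 mm in height, 35 mm along the beam; square within 0.2, upright within 0.17 rad, still, off the bench; scanner flat and free within 60 mm of the mat centre; other cells within 15 mm, other things 25 mm, of their start (all of step 2 and all of step 3 and distance of each of green_cell, blue_cell from where it was at the start of the episode below 0.015 m and angle between each of green_cell, blue_cell's own z axis and vertical below 0.15 rad and distance of each of jug, tin, bowl, bust, spatula from where it was at the start of the episode below 0.025 m); the arm keeps its last pose, push and grip.
It fails at once if a finger touches a clear face of the amber cell (contact force between the fingers and amber_cell_c2 above 0.4 N or contact force between the fingers and amber_cell_c3 above 0.4 N).
It fails at once if the scanner is dropped (contact force between the fingers and scanner below 0.05 N and linear speed of scanner above 0.7 m/s).
It fails at once if another cell or a bystander is moved (distance of any of green_cell, blue_cell, jug, tin, bowl, bust, spatula from where it was at the start of the episode above 0.03 m).
It also fails if it takes over 58 s, if anything falls off the work surface, if the arm or the gripper's body presses on something with over 40 N, if the wrist force passes 120 N, or if a joint passes its speed limit or range.

## Working session

There is one attempt and no reset: what is moved stays moved. The work goes in short steps, Python scripts to look and compute and a tool call to move; the robot and the scene stay as the last step left them, time stands still between calls to the robot, and variables do not carry over. Pictures are saved under pics/ and viewed, at most 12 in all, crops included, and the job is handed in when it is done.

Besides the shell and the picture viewer there is one more tool, called after "Request:" as a command line: name --pt "numbers of a row" for each row, then --argument value for the rest. arm_command: Moves the arm, as the interface text tells. Its arguments: {"type":"object","properties":{"targets":{"type":"array"},"squeeze":{"type":"number"}},"required":["targets"]}

```bash
mkdir -p pics
python3 - <<'E'
from plant import *
import cv2,numpy as np
for n in("top","side"):
    cv2.imwrite(f"pics/{n}0.png",camera(n)); i=camera_info(n)
    R=np.array(i["R"]);print(n,i["fx"],i["cx"],i["cy"],R.round(3).tolist(),(-R.T@np.array(i["t"])).round(3))
s=read_state();print(s["clock"],s["tcp_pos"],s["tcp_rot"],s["grip_width"])
E
```

```text
top 402.2023711301674 281.55179527488934 211.50608951657165 [[-0.001, -1.0, -0.006], [-0.999, 0.001, -0.052], [0.052, 0.006, -0.999]] [ 0.418 -0.041  1.353]
side 381.35331532558564 276.7518010093921 205.994115220318 [[-0.845, -0.535, -0.011], [-0.403, 0.651, -0.643], [0.351, -0.539, -0.766]] [0.165 0.453 0.808]
0.1 [ 0.19798547 -0.61843738  0.1703643 ] [-8.23833339e-04  9.88025187e-01  1.54290401e-01 -1.53111037e-04] 0.09380404932348317
```

View pics/top0.png

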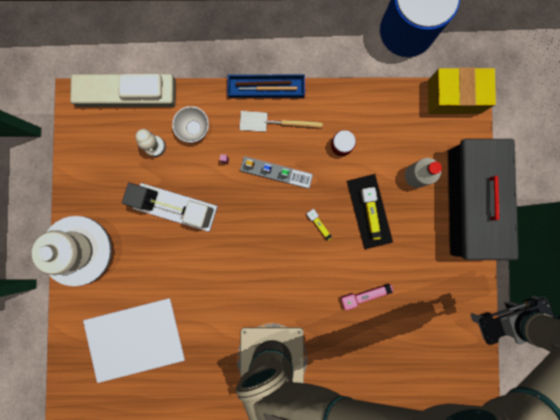

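View pics/side0.png

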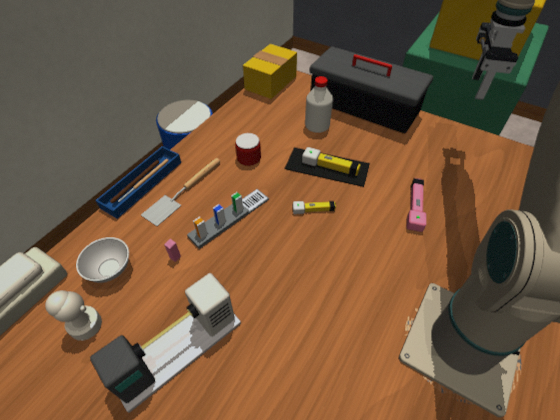

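Top view: the yellow scanners are at (372,212), large and on the black mat, and at (318,224), small. A pink one is at (366,297). The large one on the mat fits the description. Amber-like cells: the one in the rack's left well at (249,163) is amber, and the loose pink one at (223,159) is not meant. Next I'll enlarge and measure.

```bash
cat > h.py <<'E'
from plant import *
import cv2,numpy as np
def ray(n,p,z):
    i=camera_info(n);R=np.array(i["R"]);c=-R.T@np.array(i["t"])
    d=R.T@np.array([(p[0]-i["cx"])/i["fx"],(p[1]-i["cy"])/i["fy"],1]);return c+d*(z-c[2])/d[2]
def proj(n,X):
    i=camera_info(n);q=np.array(i["R"])@np.array(X)+np.array(i["t"]);return np.array([i["fx"]*q[0]/q[2]+i["cx"],i["fy"]*q[1]/q[2]+i["cy"]])
def mask(im,lo,hi,roi):
    m=cv2.inRange(cv2.cvtColor(im,cv2.COLOR_BGR2HSV),np.array(lo),np.array(hi));o=m*0;x0,y0,x1,y1=roi;o[y0:y1,x0:x1]=m[y0:y1,x0:x1];return o
def blob(m,hull=False):
    c=max(cv2.findContours(m,0,1)[0],key=cv2.contourArea);return c
def rect_world(n,c,z):
    w=np.array([ray(n,p[0],z)[:2] for p in c],np.float32)*1000
    r=cv2.minAreaRect(cv2.convexHull(w));return r
E
python3 - <<'E'
from h import *
t=cv2.imread("pics/top0.png");s=cv2.imread("pics/side0.png")
a=cv2.resize(t[145:255,110:400],None,fx=2.7,fy=2.7,interpolation=cv2.INTER_CUBIC)
b=cv2.resize(s[140:250,150:380],None,fx=2.7,fy=2.7,interpolation=cv2.INTER_CUBIC)
b=cv2.copyMakeBorder(b,0,0,0,a.shape[1]-b.shape[1],0)
cv2.imwrite("pics/crop1.png",np.vstack([a,b]))
roi=(340,165,400,255)
print("mat",rect_world("top",blob(mask(t,(0,0,0),(180,255,45),roi)),.004))
c=blob(mask(t,(22,120,120),(35,255,255),roi));print("yellow",rect_world("top",c,.034))
c=blob(mask(t,(0,0,130),(180,70,255),roi));print("head",rect_world("top",c,.038))
roi=(235,145,320,195)
for n,lo,hi in(("amber",(10,120,120),(26,255,255)),("blue",(105,120,80),(130,255,255)),("green",(50,100,80),(85,255,255))):
    c=blob(mask(t,lo,hi,roi));print(n,cv2.contourArea(c),rect_world("top",c,.066),c.mean(0))
m=mask(t,(0,0,0),(180,90,255),roi);m=cv2.morphologyEx(m,cv2.MORPH_CLOSE,np.ones((5,5)));print("rack",rect_world("top",blob(m),.01))
m=mask(t,(0,0,140),(180,90,255),(180,195,220,232));print("lamp",rect_world("top",blob(m),.13),rect_world("top",blob(m),.012))
m=mask(t,(0,0,0),(180,255,60),(115,178,160,215));print("sensor",rect_world("top",blob(m),.13))
m=mask(t,(0,0,110),(180,90,255),(115,175,222,235));print("bench",rect_world("top",blob(m),.012))
E
```

```text
mat ((489.15386962890625, -326.67974853515625), (232.3594970703125, 94.61235046386719), 13.894369125366211)
yellow ((469.3993225097656, -331.9359436035156), (99.54197692871094, 27.875734329223633), 9.565361976623535)
head ((541.67724609375, -321.13909912109375), (42.531436920166016, 42.75071334838867), 89.94064331054688)
amber 4116.0 ((620.3949584960938, -18.315719604492188), (271.5404052734375, 159.06298828125), 89.89034271240234) [[277.  169.5]]
blue 17.0 ((627.7063598632812, 13.350682258605957), (21.463796615600586, 11.276355743408203), 71.37958526611328) [[267.   167.25]]
green 16.0 ((613.6685791015625, -44.32695007324219), (19.328372955322266, 9.726255416870117), 89.91529846191406) [[284.625  171.5625]]
rack ((620.3177490234375, -14.342933654785156), (240.88888549804688, 52.49327087402344), 75.42984771728516)
lamp ((477.30322265625, 231.0719757080078), (119.56765747070312, 85.00371551513672), 72.95079040527344) ((483.0625, 257.33782958984375), (131.10409545898438, 93.20528411865234), 72.95079803466797)
sensor ((517.862548828125, 372.7202453613281), (36.00426483154297, 62.28900909423828), 72.47801208496094)
bench ((503.5000915527344, 325.3482360839844), (273.0919189453125, 93.46339416503906), 73.19331359863281)
```

View pics/crop1.png

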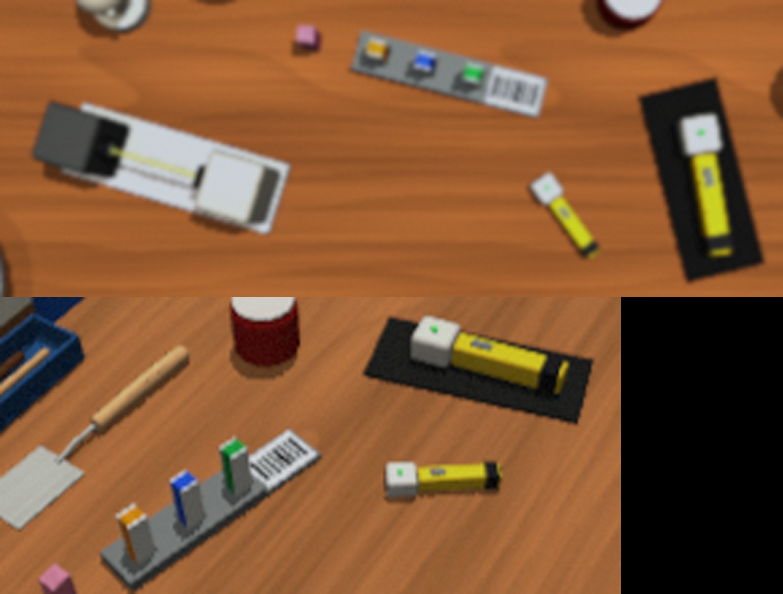

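The crop confirms it: the large yellow scanner on the mat, the amber cell in the rack's left well, and the label at the rack's right end. Now I'll refine the label, cell tops and beam.

Run:
```python
from h import *
t=cv2.imread("pics/top0.png");s=cv2.imread("pics/side0.png")
m=mask(t,(0,0,0),(180,90,255),(287,165,318,195));m2=mask(t,(0,0,175),(180,60,255),(287,165,318,195));m2=cv2.morphologyEx(m2,cv2.MORPH_CLOSE,np.ones((7,7)))
print("label",rect_world("top",blob(m2),.007))
c=np.array([627.8,14.7]);yd=np.array([.251,.968]);xd=np.array([.968,-.251])
for k in(60,0,-60):
    p=(c+k*yd)/1000
    print(k,p.round(4),"top px",proj("top",[*p,.066]).round(1),"side px",proj("side",[*p,.066]).round(1))
for n,im,roi in(("top",t,(240,150,262,175)),("side",s,(185,210,215,245))):
    for c_ in sorted(cv2.findContours(mask(im,(14,150,130),(26,255,255),roi),0,1)[0],key=cv2.contourArea)[-3:]:
        print(n,cv2.contourArea(c_),cv2.boundingRect(c_),ray(n,c_.mean(0)[0],.066).round(4))
# hue samples
h=cv2.cvtColor(t,cv2.COLOR_BGR2HSV);print(h[158:170,249].tolist())
print("beam cols",[h[r,165].tolist() for r in range(196,216)])
for n,im,roi in(("top",t,(155,195,182,215)),("side",s,(140,310,195,355))):
    m=mask(im,(18,60,120),(35,255,255),roi);q=np.argwhere(m>0)[:,::-1].astype(np.float32);print(n,len(q))
    if len(q)>5:
        l=cv2.fitLine(q,cv2.DIST_HUBER,0,.01,.01).ravel();print(l,q.min(0),q.max(0))
        if n=="top": a,b=[ray(n,l[2:]+k*l[:2],.1) for k in(-10,10)];print(a,b,np.degrees(np.arctan2(*(b-a)[1::-1])))
        else: a,b=[ray(n,l[2:]+k*l[:2],.1) for k in(-10,10)];print(a,b,np.degrees(np.arctan2(*(b-a)[1::-1])))
e=np.hstack([cv2.resize(t[175:240,115:225],(440,260)),cv2.resize(s[270:405,90:245],(310,270),interpolation=2)[:260]])
cv2.imwrite("pics/crop2.png",e)
```

```text
label ((601.5855712890625, -95.98800659179688), (65.30482482910156, 46.78681182861328), 75.81558990478516)
60 [0.6429 0.0728] top px [248.7 162.6] side px [198.8 220.5]
0 [0.6278 0.0147] top px [266.7 167.2] side px [218.2 207.6]
-60 [ 0.6127 -0.0434] top px [284.7 171.8] side px [236.5 195.4]
top 9.5 (246, 161, 7, 4) [0.6432 0.071  0.066 ]
side 0.0 (195, 216, 1, 1) [0.6602 0.0667 0.066 ]
side 0.0 (199, 212, 1, 2) [0.6589 0.0527 0.066 ]
side 23.5 (194, 217, 10, 8) [0.6432 0.0728 0.066 ]
[[14, 24, 141], [30, 14, 160], [20, 67, 190], [21, 148, 200], [22, 218, 200], [22, 212, 200], [21, 142, 198], [21, 69, 177], [25, 27, 122], [50, 10, 74], [60, 4, 66], [83, 12, 86]]
beam cols [[105, 14, 214], [105, 14, 215], [105, 14, 213], [108, 14, 214], [105, 14, 214], [102, 12, 212], [99, 9, 206], [40, 19, 200], [33, 60, 201], [32, 58, 201], [40, 15, 198], [106, 13, 208], [107, 12, 199], [150, 1, 171], [0, 3, 169], [107, 9, 194], [105, 15, 211], [108, 14, 215], [106, 15, 215], [106, 15, 216]]
top 23
[  0.9577048   0.2877525 167.7       205.3      ] [155. 201.] [180. 209.]
[0.51168199 0.35287302 0.1       ] [0.49358483 0.29260183 0.1       ] -106.7130263819641
side 222
[  0.8070088  -0.5905394 165.36624   329.90353  ] [141. 310.] [190. 348.]
[0.50951988 0.34563126 0.1       ] [0.4993688  0.31196833 0.1       ] -106.7807238746047
```

View pics/crop2.png

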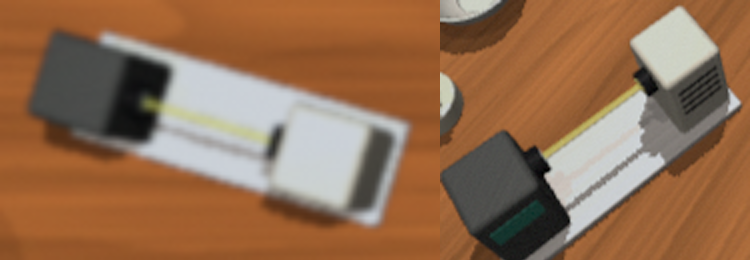

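Request:
arm_command --pt "0 0 -0.54 1 1 0 0" --pt "0 0 -0.54 1 1 0 0" --pt "0 0 0 1 1 0 0" --pt "0 0 0 1 1 0 0" --pt "0 0 0 1 1 0 0" --pt "0 0 0 1 1 0 0" --pt "0 0 0 1 1 0 0" --pt "0 0 0 1 1 0 0"

```text
clock: 1.1
tcp_pos: [0.3987, -0.4179, 0.1708]
tcp_rot: [-0.0, 0.997, 0.079, -0.0]
force: [-0.4, -0.5, 0.1]
grip_width: 0.0942
grasp_force: 0.0
```

The second crop shows the beam rod running between the tubes. Both views put it through (0.503, 0.325) at 73.2°. Now moving over the scanner grip and down.

Request:
arm_command --pt "0 0 0 0.765 0.85 -0.6 0" --pt "0 0 0 0.765 0.85 -0.6 0" --pt "0 0 0 0.765 0.85 -0.6 0" --pt "0 0 0 0.765 0.85 -0.6 0" --pt "0 0 0 0 0 -1 0" --pt "0 0 0 0 0 -1 0" --pt "0 0 0 0 0 -1 0" --pt "0 0 0 0 0 -0.5 0"

```text
clock: 2.1
tcp_pos: [0.4738, -0.3334, 0.0221]
tcp_rot: [-0.001, 0.997, 0.079, -0.001]
force: [-0.3, 0.3, 0.3]
grip_width: 0.0939
grasp_force: 0.0
```

Run:
```python
from h import *
s=read_state();print(s["tcp_pos"])
t=camera("top");d=camera("side")
cv2.imwrite("pics/g1.png",np.hstack([cv2.resize(t[160:260,320:420],(400,400)),cv2.resize(d[120:220,280:380],(400,400))]))
```

```text
[ 0.47379496 -0.33338664  0.0221465 ]
```

View pics/g1.png

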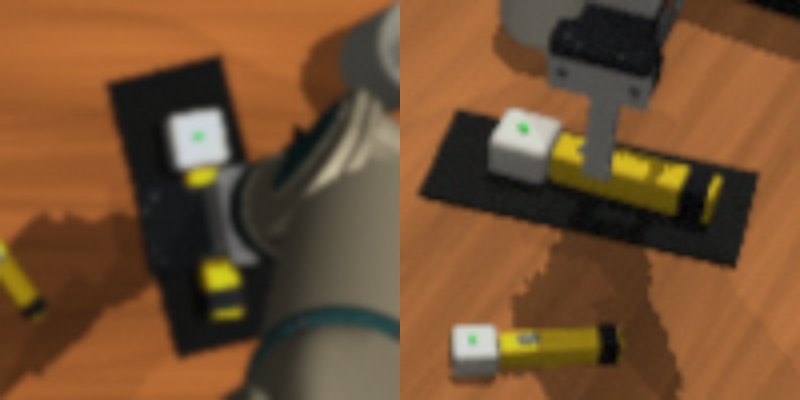

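The fingers straddle the handle (side crop: near finger at about (600,140)). Going down the last 11 mm and closing.

Request:
arm_command --pt "0 0 0 0 0 -0.25 0" --pt "0 0 0 0 0 -0.2 0" --pt "0 0 0 0 0 0 1" --pt "0 0 0 0 0 0 1" --pt "0 0 0 0 0 0 1" --pt "0 0 0 0 0 0 1" --pt "0 0 0 0 0 0 1" --pt "0 0 0 0 0 0 1" --squeeze 25

```text
clock: 3.2
tcp_pos: [0.4747, -0.3341, 0.0125]
tcp_rot: [0.0, 0.997, 0.079, 0.0]
force: [0.7, 0.2, 0.3]
grip_width: 0.0372
grasp_force: 0.0
```

Request:
arm_command --pt "0 0 0 0 0 0 1" --pt "0 0 0 0 0 0 1" --pt "0 0 0 0 0 0 1" --pt "0 0 0 0 0 0 1" --pt "0 0 0 0 0 0.3 1" --pt "0 0 0 0 0 0.3 1" --pt "0 0 0 0 0 0.4 1" --pt "0 0 0 0 0 0.5 1"

```text
clock: 4.2
tcp_pos: [0.4747, -0.3341, 0.0508]
tcp_rot: [0.0, 0.997, 0.079, 0.0]
force: [0.0, 0.4, 0.3]
grip_width: 0.0004
grasp_force: 0.0
```

Nothing was gripped: the fingers are shut at 0.4 mm. I'll look before doing anything else.

Run:
```python
from h import *
s=read_state();print({k:np.round(s[k],3).tolist() for k in s})
t=camera("top");d=camera("side")
cv2.imwrite("pics/g2.png",np.hstack([cv2.resize(t[160:260,320:420],(400,400)),cv2.resize(d[120:220,280:380],(400,400))]))
for n,im,roi,z in(("top",t,(340,165,400,255),.034),("side",d,(290,130,380,200),.034)):
  for c in cv2.findContours(mask(im,(22,120,120),(35,255,255),roi),0,1)[0]:
    if cv2.contourArea(c)>10: print(n,cv2.contourArea(c),rect_world(n,c,z))
```

```text
{'clock': 4.2, 'joint_pos': [0.526, 0.687, 0.06, 1.825, -0.065, 0.632, -0.786], 'joint_vel': [-0.012, -0.155, 0.02, -0.06, 0.01, 0.21, -0.01], 'joint_torque': [0.077, -51.243, 1.481, -12.948, -0.042, -0.263, 0.01], 'tcp_pos': [0.475, -0.334, 0.051], 'tcp_rot': [0.0, 0.997, 0.079, 0.0], 'force': [0.036, 0.446, 0.261], 'torque': [0.016, -0.027, -0.019], 'grasp_force': 0.0, 'grip_width': 0.0}
top 35.5 ((428.74200439453125, -338.6487731933594), (26.174137115478516, 19.613372802734375), 89.96308898925781)
top 18.0 ((512.382568359375, -324.97357177734375), (23.05695343017578, 9.872495651245117), 89.94169616699219)
side 137.5 ((469.5697021484375, -329.4495849609375), (97.3823013305664, 30.28843879699707), 9.752917289733887)
```

View pics/g2.png

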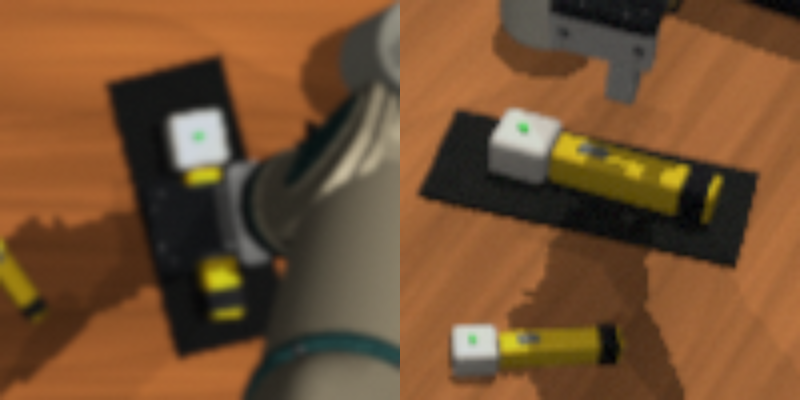

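Run:
```python
from h import *
print("tcp px side",proj("side",[.4747,-.3341,.0508]),"top",proj("top",[.4747,-.3341,.0508]))
print("tip px (335,144) on z=.05:",ray("side",(335,144),.05),"z=.09",ray("side",(335,144),.09))
for X in([.469,-.332,.034],[.5425,-.321,.038]): print(X,proj("side",X),proj("top",X))
```

```text
tcp px side [334.14769157 154.07742208] top [374.57897518 214.74047921]
tip px (335,144) on z=.05: [ 0.49298935 -0.37611955  0.05      ] z=.09 [ 0.47564891 -0.33232084  0.09      ]
[0.469, -0.332, 0.034] [334.9691509  159.44246943] [372.80705041 216.70422138]
[0.5425, -0.321, 0.038] [311.33684585 151.74128337] [369.43740256 194.24411781]
```

Run:
```python
from h import *
# start pose: open fingers at tcp +-0.047 along tool y (yaw -72.3)
u=np.array([np.cos(np.radians(-72.3)),np.sin(np.radians(-72.3)),0])
for dz in(0,.04):
  for k in(-.055,0,.055): print("start",dz,k,proj("side",np.array([.198,-.6184,.1704+dz])+k*u).round(1),proj("top",np.array([.198,-.6184,.1704+dz])+k*u).round(1))
u=np.array([np.cos(np.radians(-81)),np.sin(np.radians(-81)),0])
for dz in(0,.04):
  for k in(-.055,-.047): print("g1",dz,k,proj("side",np.array([.4738,-.3334,.0221+dz])+k*u).round(1))
s=cv2.imread("pics/side0.png");t=cv2.imread("pics/top0.png")
cv2.imwrite("pics/c3.png",np.hstack([cv2.resize(s[10:130,430:550],(396,396)),cv2.resize(t[250:370,440:560],(396,396))]))
```

```text
start 0 -0.055 [473.5 110.6] [465.3 314. ]
start 0 0 [472.2  99.1] [483.3 308.2]
start 0 0.055 [470.9  88.4] [501.2 302.4]
start 0.04 -0.055 [479.3  98. ] [471.7 316.9]
start 0.04 0 [477.7  86.6] [490.3 310.9]
start 0.04 0.055 [476.3  76. ] [508.9 304.9]
g1 0 -0.055 [327.4 173.7]
g1 0 -0.047 [328.3 171.9]
g1 0.04 -0.055 [328.7 163.6]
g1 0.04 -0.047 [329.6 161.8]
```

View pics/c3.png

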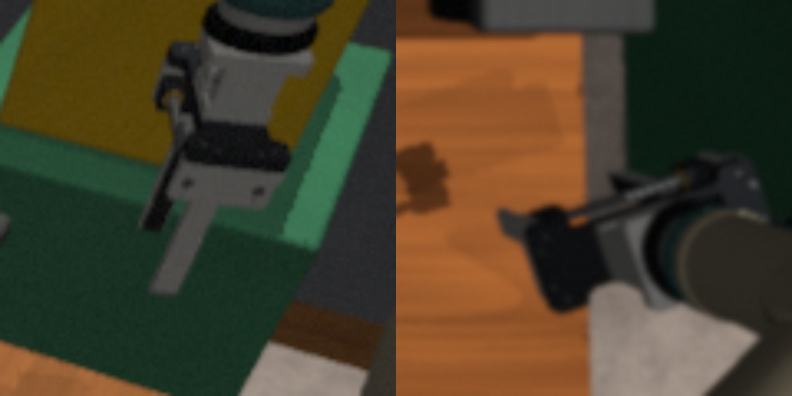

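The start pose shows the same thing: in both views the visible fingertip sits about 39 mm above the reported TCP. Sideways it agrees. True tip height is therefore about reported z + 0.039, so I closed above the scanner. I'll reopen and go to reported z of about -0.027.

Request:
arm_command --pt "0 0 0 0 0 0 0" --pt "0 0 0 0 0 0 0" --pt "0 0 0 0 0 0 0" --pt "0 0 0 0 0 0 0" --pt "0 0 0 0 0 -0.5 0" --pt "0 0 0 0 0 -0.5 0" --pt "0 0 0 0 0 -0.7 0" --pt "0 0 0 0 0 -0.6 0"

```text
clock: 5.3
tcp_pos: [0.4742, -0.3337, -0.0093]
tcp_rot: [-0.0, 0.997, 0.079, -0.0]
force: [-0.8, 0.8, -0.1]
grip_width: 0.077
grasp_force: 0.0
```

Request:
arm_command --pt "0 0 0 0 0 -0.3 0.4" --pt "0 0 0 0 0 -0.3 0.4" --pt "0 0 0 0 0 -0.2 0.6" --pt "0 0 0 0 0 0 1" --pt "0 0 0 0 0 0 1" --pt "0 0 0 0 0 0 1" --pt "0 0 0 0 0 0 1" --pt "0 0 0 0 0 0 1"

```text
clock: 6.3
tcp_pos: [0.4748, -0.3339, -0.0272]
tcp_rot: [-0.0, 0.997, 0.079, 0.0]
force: [-0.2, 1.2, 4.0]
grip_width: 0.0277
grasp_force: 25.0
```

Gripped at 27.7 mm. Lifting and carrying to the label.

Request:
arm_command --pt "0 0 0 0 0 0.3 1" --pt "0 0 0 0 0 0.6 1" --pt "0 0 0 0 0 0.8 1" --pt "0 0 0 0 0 0.9 1" --pt "0 0 0 0 0.3 0.8 1" --pt "0 0 0 0.2 0.7 0.6 1" --pt "0 0 0 0.3 0.9 0 1" --pt "0 0 0 0.3 1 0 1"

```text
clock: 7.3
tcp_pos: [0.4953, -0.2594, 0.0731]
tcp_rot: [-0.0, 0.997, 0.08, 0.0]
force: [-0.2, 1.0, -2.2]
grip_width: 0.0279
grasp_force: 25.0
```

Request:
arm_command --pt "0 0 0 0.3 1 0 1" --pt "0 0 0 0.3 1 0 1" --pt "0 0 0 0.3 1 0 1" --pt "0 0 0 0.3 1 0 1" --pt "0 0 0 0.2 0.9 0 1" --pt "0 0 0 0.2 0.7 0 1" --pt "0 0 0 0.2 0.4 0 1" --pt "0 0 0 0.07 0.1 0 1"

```text
clock: 8.3
tcp_pos: [0.5419, -0.1084, 0.0725]
tcp_rot: [0.0, 0.997, 0.08, 0.0]
force: [0.2, 0.7, -1.8]
grip_width: 0.028
grasp_force: 25.0
```

Run:
```python
from h import *
s=read_state();print(s["tcp_pos"],s["grip_width"],s["grasp_force"])
t=camera("top");d=camera("side")
cv2.imwrite("pics/l1.png",np.hstack([cv2.resize(t[120:260,230:370],(400,400)),cv2.resize(d[100:240,220:360],(400,400))]))
for X in([.600,-.096,.141],[.6,-.096,.007],[.6,-.096,.107]): print(X,proj("top",X).round(1),proj("side",X).round(1))
for n,im,roi in(("top",t,(270,130,330,195)),("side",d,(220,100,330,220))):
  for c in cv2.findContours(mask(im,(50,150,100),(75,255,255),roi),0,1)[0]: print(n,c.mean(0),cv2.contourArea(c),ray(n,c.mean(0)[0],.141))
```

```text
[ 0.54187707 -0.10835544  0.07250569] 0.028006020198821518 24.999278783798218
[0.6, -0.096, 0.141] [302.1 172.2] [250.2 164.3]
[0.6, -0.096, 0.007] [300.3 178.2] [253.3 199.2]
[0.6, -0.096, 0.107] [301.6 173.8] [251.1 173.8]
top [[284.69230769 171.61538462]] 7.5 [ 0.60189129 -0.04321098  0.141     ]
side [[235.76923077 195.53846154]] 12.5 [0.56861569 0.00817626 0.141     ]
```

View pics/l1.png

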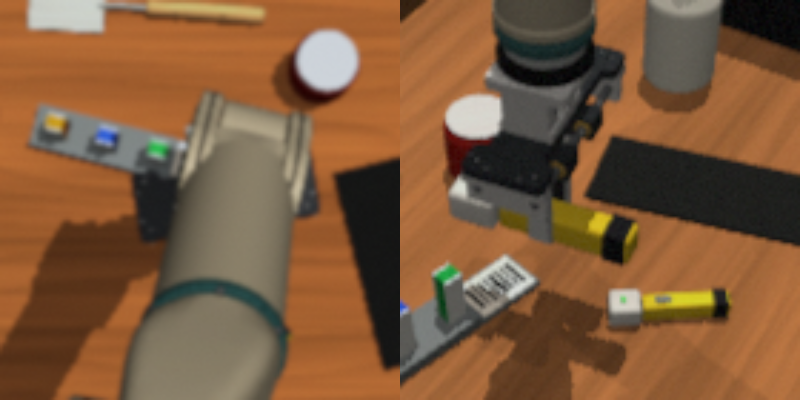

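The scanner hangs level with its head over the label (side crop: head at (475,200), label at (500,285)). Correcting x by -7.5 mm, then holding.

Request:
arm_command --pt "0 0 0 -0.15 0 0 1" --pt "0 0 0 -0.15 0 0 1" --pt "0 0 0 0 0 0 1" --pt "0 0 0 0 0 0 1" --pt "0 0 0 0 0 0 1" --pt "0 0 0 0 0 0 1" --pt "0 0 0 0 0 0 1" --pt "0 0 0 0 0 0 1"

```text
clock: 9.4
tcp_pos: [0.5339, -0.109, 0.0724]
tcp_rot: [-0.0, 0.997, 0.079, 0.0]
force: [-0.6, -0.2, -1.2]
grip_width: 0.028
grasp_force: 25.0
```

Run:
```python
from h import *
print(read_state()["tcp_pos"]);d=camera("side")
roi=(220,120,310,200)
m=mask(d,(0,0,110),(180,60,255),(230,155,262,185));q=max(cv2.findContours(m,0,1)[0],key=cv2.contourArea).reshape(-1,2)
print("head px",q.min(0),q.max(0),"lowest",q[q[:,1].argmax()])
# predicted corners of the head for eye over label, underside z=.107
y=np.radians(9);X=np.array([np.cos(y),np.sin(y)]);Y=np.array([-X[1],X[0]])
for z in(.107,.141):
  for a in(-22,24):
    for b in(-22,22): print(z,a,b,proj("side",[*(np.array([.6,-.096])+(a*X+b*Y)/1000),z]).round(1))
```

```text
[ 0.5339486  -0.10900889  0.07241597]
head px [240 162] [253 173] lowest [251 173]
0.107 -22 -22 [262.4 170.6]
0.107 -22 22 [255.1 181.9]
0.107 24 -22 [246.5 165.8]
0.107 24 22 [238.9 176.9]
0.141 -22 -22 [261.8 161. ]
0.141 -22 22 [254.4 172.4]
0.141 24 -22 [245.6 156.3]
0.141 24 22 [237.7 167.4]
```

The head outline matches the prediction to about 2 px. Holding a bit longer, then returning the way I came.

Request:
arm_command --pt "0 0 0 0 0 0 1" --pt "0 0 0 0 0 0 1" --pt "0 0 0 0 0 0 1" --pt "0 0 0 0 0 0 1" --pt "0 0 0 -0.1 -0.3 0 1" --pt "0 0 0 -0.2 -0.7 0 1" --pt "0 0 0 -0.3 -1 0 1" --pt "0 0 0 -0.3 -1 0 1"

```text
clock: 10.45
tcp_pos: [0.5106, -0.1865, 0.0725]
tcp_rot: [0.0, 0.997, 0.079, -0.0]
force: [0.1, -0.1, -2.2]
grip_width: 0.0277
grasp_force: 25.0
```

Request:
arm_command --pt "0 0 0 -0.3 -1 0 1" --pt "0 0 0 -0.3 -1 0 1" --pt "0 0 0 -0.3 -1 0 1" --pt "0 0 0 -0.3 -1 0 1" --pt "0 0 0 -0.2 -1 -0.4 1" --pt "0 0 0 -0.06 -0.7 -0.6 1" --pt "0 0 0 0 -0.3 -0.8 1" --pt "0 0 0 0 0 -0.8 1"

```text
clock: 11.45
tcp_pos: [0.4746, -0.3342, 0.0057]
tcp_rot: [-0.0, 0.997, 0.079, -0.0]
force: [0.2, 0.6, -2.3]
grip_width: 0.0277
grasp_force: 25.0
```

Request:
arm_command --pt "0 0 0 0 0 -0.6 1" --pt "0 0 0 0 0 -0.4 1" --pt "0 0 0 0 0 -0.2 1" --pt "0 0 0 0 0 -0.12 1" --pt "0 0 0 0 0 0 1" --pt "0 0 0 0 0 0 0.6" --pt "0 0 0 0 0 0 0.3" --pt "0 0 0 0 0 0 0" --squeeze 20

```text
clock: 12.45
tcp_pos: [0.4752, -0.3343, -0.0252]
tcp_rot: [0.0, 0.997, 0.079, 0.0]
force: [-0.6, 0.7, 0.2]
grip_width: 0.0541
grasp_force: 0.0
```

Scanner released. Going up, then checking it and heading for the rack.

Request:
arm_command --pt "0 0 0 0 0 0.3 0" --pt "0 0 0 0 0 0.7 0" --pt "0 0 0 0 0 1 0" --pt "0 0 0 0 0 1 0" --pt "0 0 0 0 0 1 0" --pt "0 0 0 0 0 1 0" --pt "0 0 0.7 0.5 1 0 0" --pt "0 0 0.8 0.5 1 0 0"

```text
clock: 13.45
tcp_pos: [0.5008, -0.2818, 0.0999]
tcp_rot: [-0.0, 0.982, 0.187, 0.0]
force: [1.2, 0.2, 0.5]
grip_width: 0.0939
grasp_force: 0.0
```

Request:
arm_command --pt "0 0 0.8 0.5 1 0 0.45" --pt "0 0 0.8 0.5 1 0 0.45" --pt "0 0 0.8 0.5 1 0 0.45" --pt "0 0 0.8 0.5 1 0 0.45" --pt "0 0 0.8 0.5 1 0 0.45" --pt "0 0 0.8 0.5 1 0 0.45" --pt "0 0 0.8 0.5 1 0 0.45" --pt "0 0 0.8 0.5 1 0 0.45"

```text
clock: 14.45
tcp_pos: [0.5998, -0.0807, 0.0991]
tcp_rot: [-0.001, 0.805, 0.593, 0.0]
force: [0.6, 1.0, -0.1]
grip_width: 0.0517
grasp_force: 0.0
```

Run:
```python
from h import *
s=read_state();q=s["tcp_rot"];print(s["tcp_pos"],"yaw",np.degrees(2*np.arctan2(q[2],q[1])),s["grip_width"])
t=camera("top");d=camera("side");cv2.imwrite("pics/t2.png",t);cv2.imwrite("pics/s2.png",d)
c=blob(mask(t,(22,120,120),(35,255,255),(340,165,400,255)));print("yellow",rect_world("top",c,.034))
c=blob(mask(d,(22,120,120),(35,255,255),(290,130,380,200)));print("yellow side",rect_world("side",c,.034))
```

```text
[ 0.59984213 -0.08067513  0.09908871] yaw 72.80152523459414 0.051685808916421265
yellow ((469.8905029296875, -333.4403381347656), (98.83160400390625, 28.061166763305664), 8.781364440917969)
yellow side ((470.4580078125, -330.6676330566406), (98.74545288085938, 31.134174346923828), 9.936036109924316)
```

The scanner is back within 1 mm of its start pose. On to above the amber cell.

Request:
arm_command --pt "0 0 0.33 0.25 1 0 0.45" --pt "0 0 0 0.25 1 0 0.45" --pt "0 0 0 0.25 1 0 0.45" --pt "0 0 0 0.25 0.9 0 0.45" --pt "0 0 0 0.25 0.9 -0.3 0.45" --pt "0 0 0 0.25 0.8 -0.6 0.45" --pt "0 0 0 0.22 0.53 -0.3 0.45" --pt "0 0 0 0 0 0 0.45"

```text
clock: 15.55
tcp_pos: [0.6424, 0.0705, 0.0683]
tcp_rot: [-0.001, 0.793, 0.609, -0.001]
force: [-0.8, -0.4, 0.6]
grip_width: 0.0523
grasp_force: 0.0
```

Run:
```python
from h import *
s=read_state();q=s["tcp_rot"];print(s["tcp_pos"],"yaw",np.degrees(2*np.arctan2(q[2],q[1])),s["grip_width"])
t=camera("top");d=camera("side")
cv2.imwrite("pics/a1.png",np.hstack([cv2.resize(t[110:210,200:300],(400,400)),cv2.resize(d[140:260,140:260],(400,400))]))
P=np.array(s["tcp_pos"])+[0,0,.039];u=np.array([np.cos(np.radians(-14.6)),np.sin(np.radians(-14.6)),0])
for k in(-.026,.026): print(proj("side",P+k*u))
```

```text
[0.64236783 0.07049926 0.06827936] yaw 75.05652955033624 0.052278691735510745
[203.12116629 215.53293843]
[190.41637055 203.36022096]
```

View pics/a1.png

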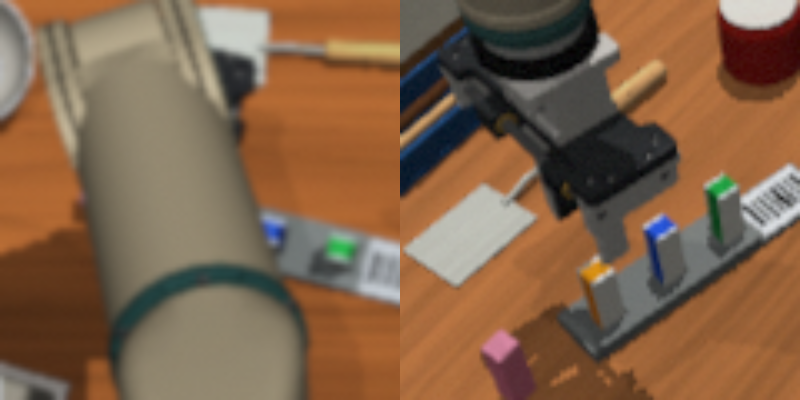

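The near fingertip is seen at side px (204,217) against a predicted (203,215.5), so the 39 mm offset is confirmed. Descending over the amber cell and gripping.

Request:
arm_command --pt "0 0 0 0.02 0.07 -0.3 0.45" --pt "0 0 0 0 0 -0.5 0.45" --pt "0 0 0 0 0 -0.6 0.45" --pt "0 0 0 0 0 -0.6 0.45" --pt "0 0 0 0 0 -0.6 0.45" --pt "0 0 0 0 0 -0.4 0.45" --pt "0 0 0 0 0 -0.13 0.45" --pt "0 0 0 0 0 0 0.45"

```text
clock: 16.65
tcp_pos: [0.6435, 0.071, -0.0089]
tcp_rot: [-0.0, 0.794, 0.608, 0.0]
force: [0.4, -0.0, 0.5]
grip_width: 0.0516
grasp_force: 0.0
```

Request:
arm_command --pt "0 0 0 0 0 0 0.6" --pt "0 0 0 0 0 0 0.7" --pt "0 0 0 0 0 0 0.75" --pt "0 0 0 0 0 0 0.8" --pt "0 0 0 0 0 0 0.9" --pt "0 0 0 0 0 0 1" --pt "0 0 0 0 0 0 1" --pt "0 0 0 0 0 0 1" --squeeze 12

```text
clock: 17.65
tcp_pos: [0.6434, 0.071, -0.0086]
tcp_rot: [-0.0, 0.794, 0.608, 0.0]
force: [-1.7, -0.3, 2.7]
grip_width: 0.0198
grasp_force: 12.0
```

Gripped at 19.8 mm. Lifting clear above 150 mm and carrying to the bench.

Request:
arm_command --pt "0 0 0 0 0 0.2 1" --pt "0 0 0 0 0 0.4 1" --pt "0 0 0 0 0 0.6 1" --pt "0 0 0 0 0 0.8 1" --pt "0 0 0 0 0 1 1" --pt "0 0 0 0 0 1 1" --pt "0 0 0 0 0 1 1" --pt "0 0 0 0 0 1 1" --squeeze 15

```text
clock: 18.65
tcp_pos: [0.6437, 0.071, 0.1436]
tcp_rot: [0.0, 0.794, 0.608, 0.001]
force: [0.3, 0.2, -0.4]
grip_width: 0.0201
grasp_force: 15.0
```

Request:
arm_command --pt "0 0 -0.23 -0.4 0.7 0.4 1" --pt "0 0 0 -0.5 1 0 1" --pt "0 0 0 -0.5 1 0 1" --pt "0 0 0 -0.5 1 0 1" --pt "0 0 0 -0.5 1 0 1" --pt "0 0 0 -0.5 1 0 1" --pt "0 0 0 -0.6 1 0 1" --pt "0 0 0 -0.6 1 0 1"

```text
clock: 19.65
tcp_pos: [0.5407, 0.2644, 0.1527]
tcp_rot: [0.0, 0.803, 0.596, 0.001]
force: [-0.3, -0.3, -1.5]
grip_width: 0.0199
grasp_force: 15.0
```

Request:
arm_command --pt "0 0 0 -0.6 1 0 1" --pt "0 0 0 -0.5 0.7 0 1" --pt "0 0 0 -0.3 0.5 0 1" --pt "0 0 0 -0.1 0.26 0 1" --pt "0 0 0 0 0 -0.3 1" --pt "0 0 0 0 0 -0.4 1" --pt "0 0 0 0 0 -0.3 1" --pt "0 0 0 0 0 0 1"

```text
clock: 20.65
tcp_pos: [0.5031, 0.3241, 0.1251]
tcp_rot: [0.0, 0.803, 0.595, -0.001]
force: [-0.3, -0.4, -0.6]
grip_width: 0.02
grasp_force: 15.0
```

Run:
```python
from h import *
s=read_state();q=s["tcp_rot"];P=np.array(s["tcp_pos"]);print(P,"yaw",np.degrees(2*np.arctan2(q[2],q[1])),s["grip_width"],s["grasp_force"])
t=camera("top");d=camera("side");cv2.imwrite("pics/s3.png",d)
cv2.imwrite("pics/b1.png",np.hstack([cv2.resize(t[150:250,110:210],(340,340)),cv2.resize(d[240:390,90:240],(450,450))[:340]]))
for z in(0,.06): print(proj("side",[P[0],P[1],P[2]+.0148+z]))
```

```text
[0.50310105 0.32405689 0.12505502] yaw 73.06964722477582 0.02000898671979207 14.999934285879135
[162.67929067 319.53255094]
[154.26957626 305.02232192]
```

View pics/b1.png

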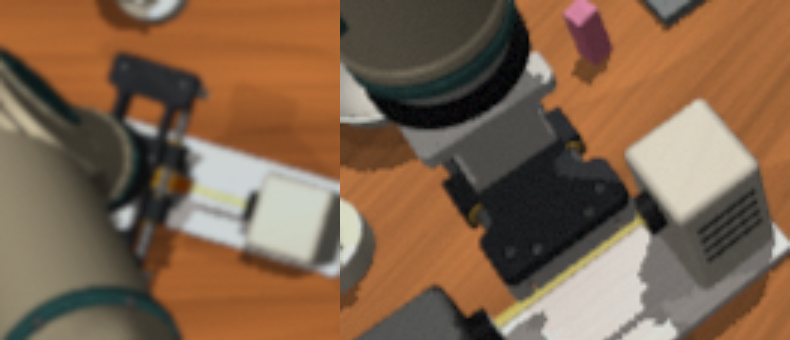

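The cell is between the housings, in line with the beam (top crop: amber at (170,182), beam running to (250,205)). Lowering to beam height.

Request:
arm_command --pt "0 0 0 0 0 -0.4 1" --pt "0 0 0 0 0 -0.5 1" --pt "0 0 0 0 0 -0.6 1" --pt "0 0 0 0 0 -0.6 1" --pt "0 0 0 0 0 -0.4 1" --pt "0 0 0 0 0 -0.2 1" --pt "0 0 0 0 0 -0.1 1" --pt "0 0 0 0 0 0 1"

```text
clock: 21.75
tcp_pos: [0.5036, 0.3251, 0.0563]
tcp_rot: [-0.0, 0.803, 0.596, 0.0]
force: [0.5, 1.0, -0.3]
grip_width: 0.0202
grasp_force: 15.0
```

Run:
```python
from h import *
s=read_state();q=s["tcp_rot"];P=np.array(s["tcp_pos"]);print(P,"yaw",np.degrees(2*np.arctan2(q[2],q[1])),s["grip_width"],s["grasp_force"])
t=camera("top");d=camera("side")
cv2.imwrite("pics/b2.png",np.hstack([cv2.resize(t[170:230,130:190],(400,400),interpolation=2),cv2.resize(d[280:380,110:210],(400,400),interpolation=2)]))
# cell-over-beam check in top view: amber pixels (cell top z=.13)
c=blob(mask(t,(8,140,80),(28,255,255),(150,192,172,215)));p=c.reshape(-1,2).mean(0);print(p,cv2.contourArea(c),ray("top",p,.13))
```

```text
[0.50360515 0.32505195 0.05632956] yaw 73.1083446814512 0.020191689724321216 14.999927133321762
[168.84615385 205.53846154] 12.5 [0.49986024 0.31049402 0.13      ]
```

View pics/b2.png

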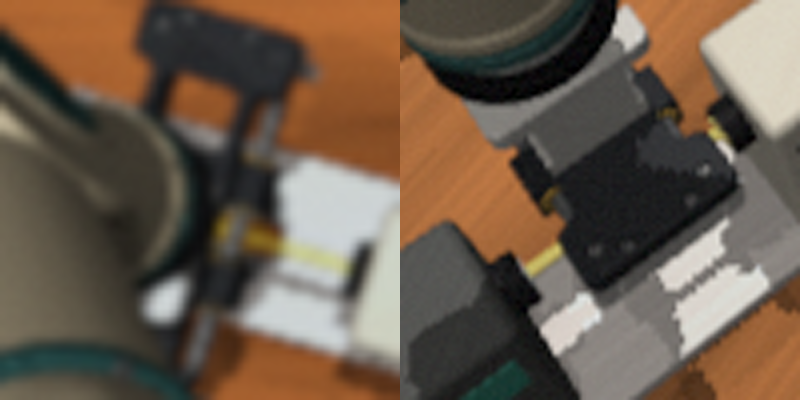

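The beam leaves the clear face centred (top crop: amber face at (250,235), beam line through (280,245)). By readings the middle is at z ≈ 0.101 and x within 1 mm, with yaw square. Holding still, then handing in.

Request:
arm_command --pt "0 0 0 0 0 0 1" --pt "0 0 0 0 0 0 1" --pt "0 0 0 0 0 0 1" --pt "0 0 0 0 0 0 1" --pt "0 0 0 0 0 0 1" --pt "0 0 0 0 0 0 1" --pt "0 0 0 0 0 0 1" --pt "0 0 0 0 0 0 1"

```text
clock: 22.85
tcp_pos: [0.5035, 0.3249, 0.0562]
tcp_rot: [0.0, 0.803, 0.596, 0.0]
force: [-0.0, -0.1, -1.0]
grip_width: 0.0202
grasp_force: 15.0
```

```bash
python3 -c "
from plant import *
s=read_state();print(s['tcp_pos'],s['grasp_force'],s['force']);print(close_job())"
```

```text
[0.50346005 0.32491719 0.05617088] 14.999946802854538 [-0.02870521 -0.08874707 -0.95950543]
the job is handed in; nothing more can be done
None
```

The job was handed in at about 23 s with no verdict returned: by my measurements the scanner was held over the label and laid back flat on its mat, and the amber cell is held by its frosted faces in the middle of the beam (the first scanner grasp closed on air, because the fingertips sit about 39 mm above the reported TCP).

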